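# Seat the card-clip plate on the display riser's pin

### The job

On the candle table, take the brass card-clip plate, the one with the hole, and slide it, kept low and level, off the riser's upper step and over the lower step until its hole sits over the upright pin, square with the riser. Let it drop so that it lies flat on the lower step with the pin in its hole, and let go. Leave the dark plate without a hole where it is.

Things in the scene. Friction and masses are not known exactly. Their poses are not given: they have to be found in the camera images.
- holed_clip (a point): Centre of the upright clip on the loose brass plate (70 x 60 x 6 mm in x, y, z; about 0.22 kg). The clip is a solid block 14 (x) x 30 (y) x 46 mm tall on the plate; grasp it from above across its 14 mm. This point is 23 mm above the plate's top, 29 above its underside. z up, x from clip to hole; the hole's centre is 36 mm away on the +x side. Starts at either end of the upper step.
- holed_hole (a point): Centre of the round 32 mm through hole in the brass plate, at the plate's underside; axes as holed_clip. It lies 49 mm from the plate's front (-x) edge and 21 mm from its back edge. At the start it is about 4 mm higher than the pin's top.
- pin_top (a point): Top of the riser's fixed steel pin, 12 mm wide, rising 12 mm from the lower wooden step (200 mm wide, 90 deep). The upper step is 16 mm higher than the lower, 200 wide, 75 deep; its edge is 36 mm from the pin on the +x side. z up, x towards the upper step, y along it. Seated, the plate's axes match these, its back edge 15 mm clear of the step. Jars 81 mm tall stand behind the riser.
- plain_clip (a point): Centre of the clip on the other loose plate: dark steel, no hole, otherwise the same size and shape and axes. It stands at the other end of the upper step, some 115 to 135 mm from the brass one. To be left alone.
There are look-alikes about, which are no part of the job. Of the things that look like the part that bears holed_clip, the larger one is meant.

How it is judged:
At the end, for the whole second after the job is handed in: The brass plate lies flat (within 5 degrees) on the lower step with the pin in its hole (hole within 13 mm of the pin, underside at least 9 mm below the pin's top), within 15 degrees of square with the riser, and the dark plate is within 25 mm of where it was (horizontal distance between holed_hole and pin_top below 0.013 m and z of holed_hole in the frame of pin_top below -0.009 m and angle between holed_hole's own z axis and vertical below 0.09 rad and angle between the x axis of holed_hole and the x axis of pin_top, either way round below 0.26 rad and distance of plain_clip from where it was at the start of the episode below 0.025 m); the robot touches nothing.
It fails at once if the brass plate is lifted high (its hole more than 45 mm above the pin's top) instead of being slid low (z of holed_hole in the frame of pin_top above 0.045 m).
It fails at once if the dark plate is pushed or carried away (moved more than 25 mm) (distance of plain_clip from where it was at the start of the episode above 0.025 m).
It also fails if it takes over 32 s, if anything falls off the work surface, if the arm or the gripper's body presses on something with over 40 N, if the wrist force passes 120 N, or if a joint passes its speed limit or range.

### The arm

A 6-joint arm with a two-finger parallel gripper is mounted at the origin on a cart in front of the work surface, level with it; the furniture and walls round the work are solid. World frame = base frame: x ahead of the robot, y to its left, z up, the work surface at z = 0. Lengths are in m, angles in rad, forces in N, time in s.
With the tool pointing down it reaches from about 0.2 to 0.875 m from the base axis. Payload 3.4 kg.
Tool frame: the origin (TCP) lies between the finger pads; the fingertips stand 25 mm ahead of it and the grasp point (between the pads) lies 6 mm ahead of it (r.nose_length is the z of the fingertips in the tool frame, in m); z points along the fingers, y is the line along which they close (so a half turn about z gives the same grasp; the last joint's range is limited). The gripper opens to 94 mm and grips with 3 to 60 N. Pads are 16 mm wide; open, the fingers measure 119 mm over their backs; the gripper's body (75 mm by 177 mm) begins 78 mm behind the grasp point.
Start: joints at [-1.26, 0.276, 1.505, -0, 1.361, -0.121], TCP at [0.241, -0.522, 0.23] pointing down, gripper open.
Joint ranges: [-2.89, 2.89], [-0.75, 2.08], [0.22, 2.7], [-1.18, 4.32], [0.11, 2.71], [-2.7, 2.7]. Speed limits (rad/s): [2.57, 2.57, 3.14, 3.14, 3.14, 3.14].

### API

Orientations are given as a unit quaternion [w, x, y, z].
In Python, from plant import r, gripper_to, inverse_kinematics, vision, models, telemetry gives the robot as it stands. Calls block until the motion is done:
- r.move_to(position, orientation): joint-space move of the TCP to a pose.
- r.move_l(position, rot=None, vel=0.15, guard=None): straight line of the TCP; rot=None keeps the orientation; vel is the mean speed in m/s. With guard (N) it stops when the force on the tool has changed by that much, and returns True; else False.
- r.movej(angles): joint-space move.
- gripper_to(opening, f_grip=None): finger opening in m; f_grip is the grip in N (None keeps the last); returns when the fingers have stopped.
- r.hold(seconds).
- inverse_kinematics(position, orientation): joint angles nearest the present ones, or None.
- vision.snapshot(name): name is "scene" or "top"; returns the picture (420x560x3 uint8, red, green, blue); there is no depth.
- vision.get_calibration(name): a dict with "fx", "fy", "cx", "cy" (pixels), "D" ([k1, k2, p1, p2, k3] as OpenCV has them; the pictures are not rectified), "position" and "orientation" of the camera in the world. Camera axes: x right, y down, z forward; pixel columns grow to the right and rows downward; lengths in m; the calibration is good to about 2 mm. A picture is of the moment at which its call begins. get_calibration takes no time and is no camera call.
A pose or a line that the arm cannot do raises r.PlanningError and nothing moves.
- r.sign_off(): hands the job in; it is judged then, once.
Trained networks look in the newest picture that a camera, given by its name, has taken for a name from the list of things; names that differ only in an ending like _2 or _b are one class to them, and where a whole thing is asked for, a point or a joint stands for the part that bears it (a point fixed in the world has none). Each returns a list of dicts, best first, with "score" (0 to 1); they miss things now and then, are a little off and sometimes report something else, mostly with a low value. They report only what shows in the picture. A call takes as long as a camera call. They do not tell look-alikes from the thing itself.
- models.boxes_of(thing, camera): "at" ([x, y, z] in m, in world coordinates, good to about 4 mm: the middle of the surface that is visible of it).
- models.regions_of(thing, camera): "pixels" (420x560 bool, what is visible of it).
- models.mark_of(thing, camera): "at" ([x, y, z] in m, in world coordinates, good to about 4 mm: a listed point, or the origin of a listed thing).
Readings, each from a call of its own:
- telemetry.current_t(): time.
- telemetry.current_joints(): joint angles.
- telemetry.current_dq(): joint speeds.
- telemetry.current_joint_efforts(): joint torques, N m.
- telemetry.current_ee_pos(): TCP position.
- telemetry.current_tool_rot(): TCP orientation.
- telemetry.current_wrist_force(): force on the tool from outside, world axes, zero at the start.
- telemetry.current_torque(): the same for the moment, N m.
- telemetry.current_opening(): finger opening in m.
- telemetry.current_finger_force(): force on a finger pad.
Only numpy, scipy, OpenCV 4.12 (cv2) and the standard library are available. Lean on these libraries where they do the work, as an engineer would, in place of code of your own. Each camera call takes 0.05 s, during which the arm holds its last target. There are 200 camera calls.

## Working session

There is one attempt and no reset: what is moved stays moved. The work goes in short steps, each a Python script; the robot and the scene stay as the last script left them, time stands still between calls to the robot, and variables do not carry over. Pictures are saved under pics/ and viewed, at most 10 in all, crops included, and the job is handed in when it is done.

```bash
mkdir -p pics; ls; python3 - <<'E'
from plant import r, vision, models, telemetry
import cv2
for c in ("scene","top"):
    im=vision.snapshot(c); cv2.imwrite(f"pics/{c}0.png",im[:,:,::-1])
    k=vision.get_calibration(c); print(c,k)
    for n in ("holed_clip","holed_hole","pin_top","plain_clip"):
        print(n,[(round(d["score"],2),d["at"]) for d in models.mark_of(n,c)][:4])
print(telemetry.current_t())
E
```

```text
pics
scene {'fx': 508.36513533316906, 'fy': 508.36513533316906, 'cx': 274.2881476187309, 'cy': 200.67290989426903, 'D': array([-0.17258959,  0.        ,  0.        ,  0.        ,  0.        ]), 'position': array([0.11066177, 0.51773073, 0.45194233]), 'orientation': array([ 0.18040456, -0.28746068,  0.79749353, -0.49882323])}
holed_clip [(0.9, [0.636, 0.0782, 0.0243]), (0.83, [0.6223, -0.0999, 0.0648])]
holed_hole [(0.85, [0.627, 0.0572, 0.0004]), (0.83, [0.6473, -0.128, 0.0391])]
pin_top [(0.75, [0.5356, -0.1108, 0.0319])]
plain_clip [(0.82, [0.5234, -0.1934, 0.0636])]
top {'fx': 480.42428562215247, 'fy': 480.42428562215247, 'cx': 278.65482091138864, 'cy': 203.1290028583285, 'D': array([-0.16971576,  0.        ,  0.        ,  0.        ,  0.        ]), 'position': array([ 0.43535288, -0.05716287,  0.92521383]), 'orientation': array([ 0.07415746, -0.68564168,  0.72015292, -0.07599951])}
holed_clip [(0.77, [0.6234, -0.0941, 0.0645]), (0.55, [0.6396, 0.0796, 0.0245]), (0.2, [0.6452, -0.1269, 0.039])]
holed_hole [(0.93, [0.6202, 0.059, 0.0033]), (0.6, [0.644, -0.1283, 0.0408])]
pin_top [(0.67, [0.5367, -0.1075, 0.0314])]
plain_clip [(0.72, [0.5225, -0.191, 0.0656])]
0.5
```

View pics/scene0.png

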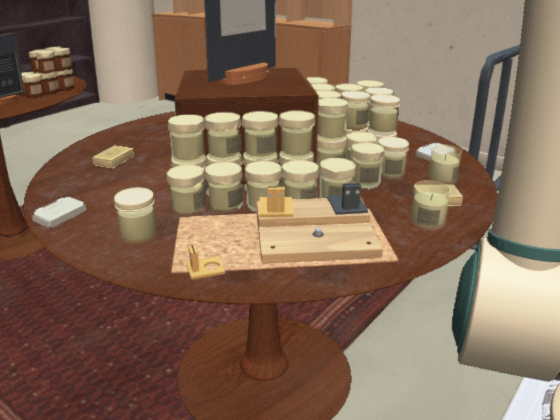

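View pics/top0.png

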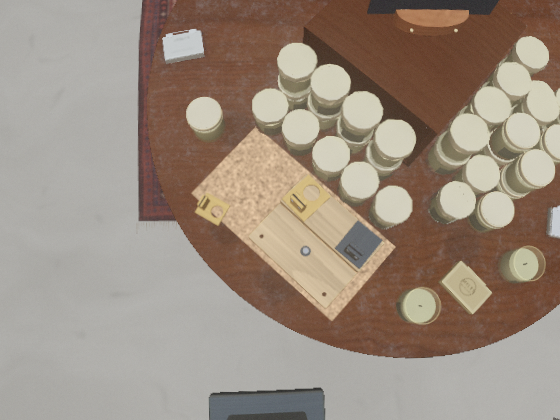

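The scene view shows the large brass plate at about (275,205), the dark plate at (348,203) and the pin at (318,232). The small look-alike is at (203,265). In the top view they are at (305,197), (358,243) and (305,251). Next I rectify the top view to get the riser's heading.

```bash
cat > h.py <<'E'
import numpy as np, cv2
from scipy.spatial.transform import Rotation as R
from plant import vision
def rectify(im,cam,z,x0,x1,y0,y1,s):
    # world-plane image: row grows with -x, column grows with -y; s px/m
    k=vision.get_calibration(cam); q=k["orientation"]
    Rw=R.from_quat([*q[1:],q[0]]).as_matrix().T
    xs=np.arange(x1,x0,-1/s); ys=np.arange(y1,y0,-1/s)
    X,Y=np.meshgrid(xs,ys,indexing="ij")
    P=np.stack([X,Y,np.full_like(X,z)],-1).reshape(-1,3)
    K=np.array([[k["fx"],0,k["cx"]],[0,k["fy"],k["cy"]],[0,0,1]])
    uv,_=cv2.projectPoints(P,cv2.Rodrigues(Rw)[0],-Rw@k["position"],K,np.array(k["D"]))
    uv=uv.reshape(*X.shape,2).astype(np.float32)
    return cv2.remap(im,uv[...,0],uv[...,1],cv2.INTER_CUBIC)
E
python3 - <<'E'
import cv2
from h import *
im=cv2.imread("pics/top0.png")
for z,n in((.0196,"lo"),(.0416,"hi")):
    o=rectify(im,"top",z,.44,.72,-.24,.0,2000); cv2.imwrite(f"pics/{n}.png",o); print(o.shape)
E
```

```text
(560, 480, 3)
(560, 480, 3)
```

View pics/hi.png

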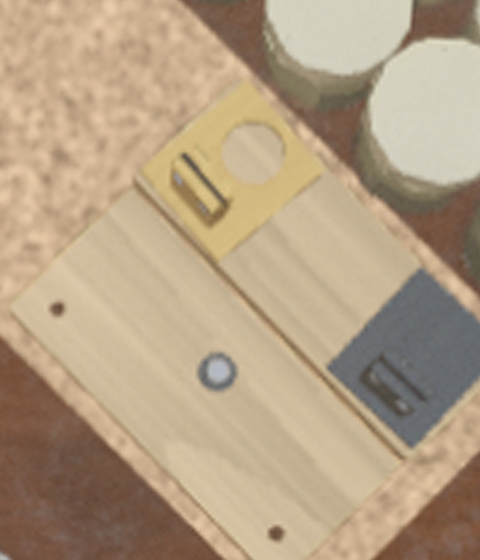

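View pics/lo.png

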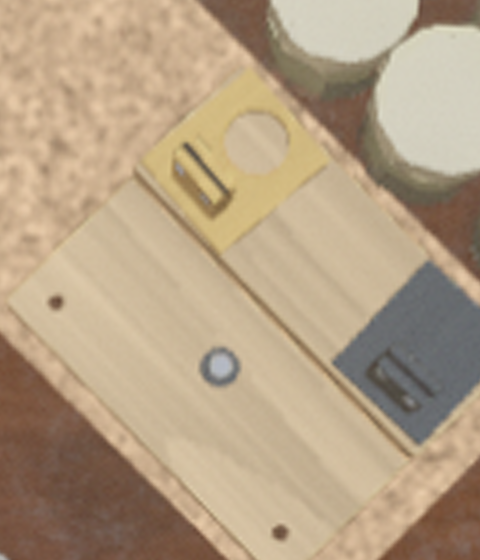

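```bash
python3 - <<'E'
from plant import r, gripper_to, inverse_kinematics, vision, telemetry as t
import cv2
from h import *
a=np.deg2rad(-45.3); ex=np.array([np.cos(a),np.sin(a),0])
best=None
for s in(1,-1):
    y=s*ex; z=np.array([0,0,-1.]); q=R.from_matrix(np.c_[np.cross(y,z),y,z]).as_quat(); q=[q[3],*q[:3]]
    j=inverse_kinematics([.6205,-.0995,.15],q); print(s,j)
    if j is not None:
        d=abs(j[5]); best=min(best or (9,0),(d,q))
q=best[1]; np.save("q.npy",q)
gripper_to(.044,20)
r.move_to([.6205,-.0995,.19],q)
r.move_l([.6205,-.0995,.12])
print(r.move_l([.6205,-.0995,.073],vel=.06,guard=8), t.current_ee_pos(), t.current_wrist_force())
cv2.imwrite("pics/s1.png",vision.snapshot("scene")[150:300,200:440,::-1].repeat(3,0).repeat(3,1)); print(t.current_t())
E
```

```text
1 [-2.69661124e-01  4.06581789e-01  1.51074502e+00 -4.44089210e-16
  1.22426584e+00  5.20973027e-01]
-1 [-2.69661124e-01  4.06581789e-01  1.51074502e+00 -4.44089210e-16
  1.22426584e+00 -2.62061963e+00]
False [ 0.62082848 -0.09957196  0.07322762] [ 0.18211246  0.20753209 -0.07616063]
5.05
```

View pics/s1.png

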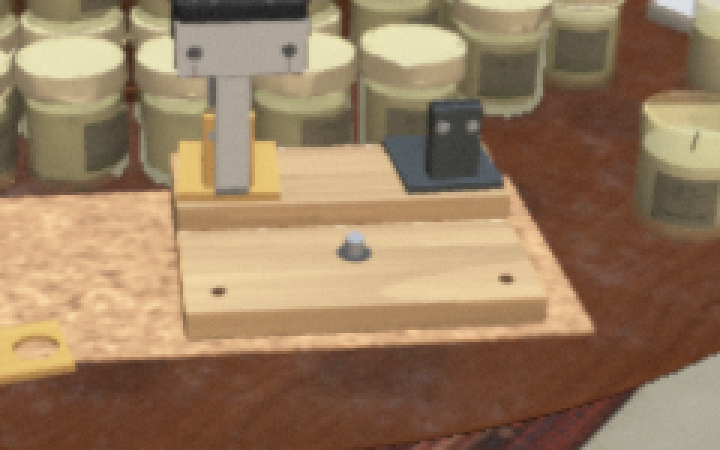

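The fingers straddle the brass clip, with the front finger at crop (232,130) and the clip directly behind it. The pin is clear at (354,245). I'll grip the clip, raise it 3 mm and slide it.

```bash
python3 - <<'E'
from plant import r, gripper_to, vision, models, telemetry as t
import cv2
from h import *
a=np.deg2rad(-45.3); ex=np.array([np.cos(a),np.sin(a),0]); ey=np.array([-ex[1],ex[0],0])
gripper_to(0.0,25); r.hold(.2)
print(t.current_opening(),t.current_finger_force(),t.current_ee_pos(),t.current_wrist_force())
p=np.array(t.current_ee_pos()); p[2]+=.003
r.move_l(p,vel=.03); print(t.current_wrist_force())
pin=np.array([.5358,-.1092,0]); d=pin-(np.array([.6205,-.0995,0])+.036*ex)
d=pin-(p*[1,1,0]+.036*ex); dx,dy=d@ex,d@ey; print("dx,dy",dx,dy)
print(r.move_l(p+dx*ex,vel=.07,guard=12))
p2=p+dx*ex+dy*ey
print(r.move_l(p2,vel=.07,guard=12),t.current_wrist_force(),t.current_ee_pos())
for c in("scene","top"):
    im=vision.snapshot(c)
    for n in("holed_hole","holed_clip","plain_clip","pin_top"): print(c,n,[(round(m["score"],2),m["at"]) for m in models.mark_of(n,c)])
    if c=="scene": A=im[150:300,230:430,::-1].repeat(2,0).repeat(2,1)
    else: B=rectify(im[:,:,::-1].copy(),"top",.0416,.46,.66,-.2,.0,1500)
B=B[:300]; C=np.vstack([A,cv2.resize(B,(400,B.shape[0]))]) if 0 else np.hstack([A,B])
cv2.imwrite("pics/s2.png",C); print(t.current_t())
E
```

```text
0.013990214204443921 24.982344210147858 [ 0.62046235 -0.09947479  0.07313218] [-0.07312771 -0.85171008  1.1657666 ]
[ 0.29705827  0.51007521 -1.6826295 ]
dx,dy -0.08863837574570559 -0.0670186131093705
False
False [-0.29399151  0.16833852 -2.08661967] [ 0.51088981 -0.08350737  0.07620856]
scene holed_hole [(0.83, [0.536, -0.1102, 0.0418]), (0.64, [0.6275, 0.0587, 0.0034])]
scene holed_clip [(0.96, [0.6402, 0.0821, 0.0253]), (0.84, [0.5101, -0.0828, 0.0672])]
scene plain_clip [(0.87, [0.5248, -0.1915, 0.0644])]
scene pin_top [(0.86, [0.5327, -0.1098, 0.0391])]
top holed_hole [(0.88, [0.6227, 0.0594, 0.0025])]
top holed_clip [(0.89, [0.6411, 0.0801, 0.0245])]
top plain_clip [(0.69, [0.5234, -0.1918, 0.0662])]
top pin_top []
9.1083
```

View pics/s2.png

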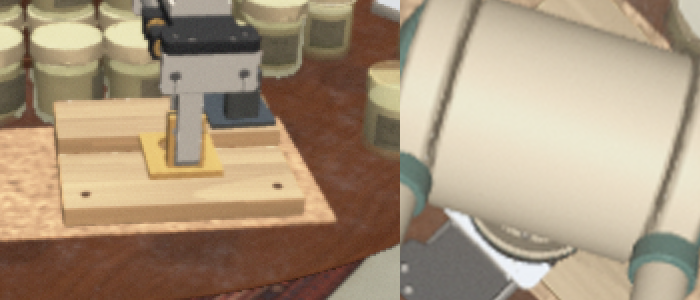

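The brass plate is level over the lower step at (180,155), and the model puts its hole at (0.536, -0.110), on the pin. The arm blocks the top view. I'll lower with a guard.

```bash
python3 - <<'E'
from plant import r, gripper_to, vision, models, telemetry as t
import cv2
from h import *
p=np.array(t.current_ee_pos()); g=p-[0,0,.022]
hit=r.move_l(g,vel=.03,guard=6); e=t.current_ee_pos(); print(hit,p[2]-e[2],t.current_wrist_force())
if p[2]-e[2]>.015:
    gripper_to(.04); 
    u=np.array(t.current_ee_pos())
    r.move_l(u+[0,0,.07],vel=.1); r.move_l(u+[-.1,-.0,.16],vel=.2)
    r.movej([-1.26,0.276,1.505,0,1.361,-0.121])
    for c in("scene","top"):
        im=vision.snapshot(c)
        for n in("holed_hole","pin_top","plain_clip"): print(c,n,[(round(m["score"],2),m["at"]) for m in models.mark_of(n,c)])
        if c=="scene": A=im[150:300,230:430,::-1].repeat(2,0).repeat(2,1)
        else: B=rectify(im[:,:,::-1].copy(),"top",.0256,.46,.66,-.2,.0,1500)
    cv2.imwrite("pics/s3.png",np.hstack([A,B[:300]]))
print(t.current_t())
E
```

```text
True 0.019168970292325678 [-0.40698812  0.23433661  3.70398958]
scene holed_hole [(0.83, [0.5341, -0.1071, 0.0257]), (0.67, [0.6214, 0.0542, 0.0022])]
scene pin_top [(0.56, [0.5372, -0.1095, 0.035])]
scene plain_clip [(0.84, [0.5244, -0.196, 0.0628])]
top holed_hole [(0.92, [0.5348, -0.1107, 0.0246]), (0.6, [0.6235, 0.0564, 0.0029]), (0.21, [0.5098, -0.0816, 0.0486])]
top pin_top [(0.77, [0.5393, -0.1092, 0.033])]
top plain_clip [(0.77, [0.5212, -0.1928, 0.067])]
14.125
```

View pics/s3.png

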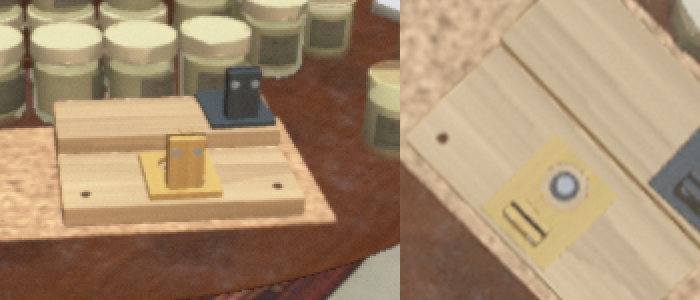

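The plate lies flat and square, with the pin centred in its hole at crop (565,187). The dark plate has not moved and the arm is clear.

```bash
python3 -c "
from plant import r
print(r.sign_off())"
```

```text
the job is handed in; nothing more can be done
None
```

The brass plate is on the lower step, flat and square with the pin centred in its hole; the dark plate was left in place, and the job was handed in at about 14 s, with no verdict returned.

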